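# Hold the filter block home against its sprung plunger

### The arm

A 6-joint arm with a two-finger parallel gripper is mounted at the origin on the work surface. World frame = base frame: x ahead of the robot, y to its left, z up, the work surface at z = 0. Lengths are in mm, angles in rad, forces in N, time in s.
With the tool pointing down it reaches from about 350 to 775 mm from the base axis. Payload 7.3 kg.
Tool frame: the origin (TCP) lies midway between the tips of the shut fingers; the grasp point (between the pads) lies 19 mm behind it; z points along the fingers, y is the direction in which the jaws open and shut (so a half turn about z gives the same grasp; the last joint's range is limited). The gripper opens to 92 mm and grips with 3 to 60 N. Pads are 19 mm wide; open, the fingers measure 130 mm over their backs; the gripper's body (75 mm by 190 mm) begins 47 mm behind the grasp point.
Start: joints at [1.113, 0.342, 1.524, -0, 1.275, -0.146], TCP at [161.041, 499.711, 226.741] pointing down, gripper open.
Joint ranges: [-2.53, 2.53], [-0.77, 2.02], [0.04, 2.7], [-1, 4.14], [0.28, 2.66], [-3.11, 3.11]. Speed limits (rad/s): [2.57, 2.57, 3.14, 3.14, 3.14, 3.14].

### API

Orientations are given as [roll, pitch, yaw] about the fixed x, y, z axes, in that order (R = Rz(yaw) Ry(pitch) Rx(roll)).
In Python, from plant import sensors, imaging, ticket gives the robot as it stands. The module is installed in compiled form; this text tells all that it offers.
- The arm moves only by the tool arm_command, never from a script. Its argument "increments" is one flat list of numbers, 5 for each row, row after row: the closure, from 0 (fully open) to 1 (shut), then the shift along the tool's x, y, z in mm, then the turn about the tool's z in degrees. In form: [hand, dx, dy, dz, spin, hand, dx, dy, dz, spin, ...]. A call has 1 to 20 rows; each row is the pose to reach, as a shift and turn from the pose commanded when the call began, along the tool's axes at that moment; what a row does not reach only later rows make up. A row lasts 1/8 s, in which the tool goes at most 62.5 mm and 10.7 degrees, less where a joint would pass 70% of its speed; a pose out of reach is approached as far as the arm can. A call with a gripper value outside its range is refused whole. The fingers move at their own pace and stop on an object; the grip force is fixed at half the most. Time passes only in rows, so rows that repeat a pose let the fingers close. It gives the time, the measured TCP pose, the force and the opening at its end, in the units of the state.
- sensors.get_obs(): the state, without advancing time (a new reading comes with each control period).
- imaging.capture(name): name is "scene" or "top" or "wrist"; returns the picture (400x640x3 uint8, blue, green, red); there is no depth.
- imaging.calibration(name): a dict with "fx", "fy", "cx", "cy" (pixels), "D" ([k1, k2, p1, p2, k3] as OpenCV has them; the pictures are not rectified), "world_to_cam" (4x4, takes a point from world to camera coordinates); the wrist camera has in their place "hand_eye" (4x4, takes a point from camera to tool coordinates, whose origin is the TCP and whose axes are the flange's). Camera axes: x right, y down, z forward; pixel columns grow to the right and rows downward; lengths in mm; the calibration is good to about 2 mm. A picture is of the moment at which its call begins: read the wrist's pose just before it. calibration takes no time and is no camera call.
- ticket.close_job(): hands the job in, once; it reports no verdict.
The state is a dict: "time": time; "joint_positions": joint angles; "dq": joint speeds; "tau": joint torques, N m; "tool_pos": TCP position; "tcp_rot": TCP orientation; "contact_force": force on the tool from outside, world axes, zero at the start; "moment": the same for the moment, N m; "grip_width": finger opening in mm.
Only numpy, scipy, OpenCV 4.12 (cv2) and the standard library are available. Lean on these libraries where they do the work, as an engineer would, in place of code of your own. Each camera call takes 0.05 s, during which the arm holds its last target. There are 200 camera calls.

### The job

Lift the white dust hood off the filter fixture by the ridge on its top and set it down upright on the black rubber mat. Then push the black filter block along its guide against the sprung brass plunger until it meets both steel stop posts, without forcing it, and finish while still holding it pressed against the stop (the plunger throws it back if you let go). Leave the objective, the eyepiece and the little bottle standing where they are.

Things in the scene. Friction and masses are not known exactly. Their poses are not given: they have to be found in the camera images.
- fixture: Fixed aluminium plate 150 x 96 x 12 mm (x, y, z), origin under its centre; its +x is the push direction, roughly to the robot's left. On its upper face (the bed, z = 12 mm) two rails along x, to z = 20 mm, 33 mm apart inside, 49 mm outside; a lip 6 mm high at x = -55; a grey tower 56 mm wide at x = 33 to 55, to z = 52. Hidden under the hood at the start; it and the mat may swap sides.
- stop: The hard stop: two fixed steel posts 8 mm wide, 30 mm high, on the tower's -x face, one each side of the plunger (y = +-11 mm). Origin midway between their end faces, which lie at x = 19 mm of the fixture, z = 19 to 49 mm; axes as the fixture's.
- plunger (a joint): Travel (m) of the sprung brass plunger, a round pin 11 mm across that slides along the fixture's +x: 0 = fully out, grows as it is pressed in, 0.014 when the block meets the stop posts. It pushes back with 3.5 N at first touch, 8.4 N at the stop (350 N/m). Friction in the guide can add several newtons: a push of about 20 N in all holds it safely home.
- plunger_tip (a point): Centre of the plunger's end face: at x = 5 mm, y = 0, z = 36 mm of the fixture when fully out (14 mm in front of the stop faces), moves with the plunger.
- block: Filter block: black box 36 x 30 x 46 mm (x, y, z), about 0.12 kg, a round glass window on top and on its -x side. Origin under its centre; axes within 5 degrees of the fixture's. Stands loose on the bed in the guide (1.5 mm play each side), +x face 5 to 20 mm short of the plunger. Can be gripped across its y sides above the rails. Under the hood at the start.
- hood: White dust hood, an upside-down box 126 x 76 x 61 mm with 3 mm walls and on top a solid ridge 56 mm long (x), 16 mm thick (y), 28 mm high (z = 61 to 89). About 0.22 kg. Origin at the centre of its open underside, z up. Stands loose on the bed, centred on the fixture and along its x; lift it straight up 50 mm or more to clear the parts inside.
- mat: Thin black rubber mat 200 x 140 x 4 mm (x, y, z), lying fixed on the table; origin at the centre of its underside.
- objective: Bystander: a small steel microscope objective standing on the table, 29 mm across, 44 mm high; origin at its foot. Leave it alone.
- oil: Bystander: a small amber dropper bottle, 26 mm across, 60 mm high; origin at its foot. Leave it alone.
- eyepiece: Bystander: an eyepiece standing on the table, 34 mm across, 58 mm high; origin at its foot. Leave it alone.

How it is judged (in metres and radians):
On the way, in this order (a step that is already met when the one before it is completed fails the run):
1. the hood is lifted clear of the fixture (height (world z) of hood above 0.065 m), for 0.1 s.
2. the hood stands upright on the mat, let go (horizontal distance between hood and mat below 0.05 m and angle between hood's own z axis and vertical below 0.1 rad and height (world z) of hood below 0.01 m and contact force between the fingers and hood below 0.1 N and contact force between mat and hood above 0.5 N), for 0.3 s.
3. the block is pressed against the stop (value of joint plunger above 0.0125 m and contact force between block and stop above 0.5 N), for 0.3 s.
At the end, for the whole second after the job is handed in: Robot holds the block on the stop posts: plunger in over 12.5 mm and still, 0.5 to 40 N on the stop, block upright and square (within 7 degrees), its foot within 6 mm of the bed. The hood stands upright, at rest, on the mat, centres within 50 mm (all of step 3 and velocity of joint plunger below 0.01 m/s and contact force between block and stop below 40 N and contact force between any of the fingers, the arm and block above 1 N and angle between the x axis of block and the x axis of fixture, either way round below 0.12 rad and angle between block's own z axis and vertical below 0.12 rad and z of block in the frame of fixture below 0.018 m and horizontal distance between hood and mat below 0.05 m and angle between hood's own z axis and vertical below 0.1 rad and height (world z) of hood below 0.01 m and linear speed of hood below 0.02 m/s); the arm keeps its last pose, push and grip.
It fails at once if the block is forced against the stop (more than 60 N) (contact force between block and stop above 60 N).
It fails at once if a bystander among the task's things is moved more than 40 mm (distance of any of objective, eyepiece, oil from where it was at the start of the episode above 0.04 m).
It also fails if it takes over 62 s, if anything falls off the work surface, if the arm or the gripper's body presses on something with over 40 N, if the wrist force passes 120 N, or if a joint passes its speed limit or range.

## Working session

There is one attempt and no reset: what is moved stays moved. The work goes in short steps, Python scripts to look and compute and a tool call to move; the robot and the scene stay as the last step left them, time stands still between calls to the robot, and variables do not carry over. Pictures are saved under pics/ and viewed, about 8 in all and at most 12, crops included, and the job is handed in when it is done.

Besides the shell and the picture viewer there is one more tool, called after "Emit:" in YAML: its name, and indented under it one key for each argument. arm_command: Moves the arm, as the interface text tells. Its arguments: {"type":"object","properties":{"increments":{"type":"array","items":{"type":"number"}}},"required":["increments"]}

```bash
mkdir -p pics; cat > h.py <<'E'
import numpy as np, cv2
from scipy.spatial.transform import Rotation as R
from plant import sensors, imaging, ticket
def cam(name,obs=None):
    c=imaging.calibration(name)
    K=np.array([[c['fx'],0,c['cx']],[0,c['fy'],c['cy']],[0,0,1.]]);D=np.array(c['D'],float)
    if 'world_to_cam' in c: W=np.array(c['world_to_cam'])
    else:
        T=np.eye(4);T[:3,:3]=R.from_euler('xyz',obs['tcp_rot']).as_matrix();T[:3,3]=obs['tool_pos']
        W=np.linalg.inv(T@np.array(c['hand_eye']))
    return K,D,W
def back(px,z,cam):
    K,D,W=cam;u=cv2.undistortPoints(np.array(px,float).reshape(-1,1,2),K,D).reshape(-1,2)
    C=np.linalg.inv(W);o=C[:3,3];d=np.c_[u,np.ones(len(u))]@C[:3,:3].T
    return o+d*((z-o[2])/d[:,2])[:,None]
def proj(P,cam):
    K,D,W=cam
    return cv2.projectPoints(np.array(P,float).reshape(-1,1,3),cv2.Rodrigues(W[:3,:3])[0],W[:3,3],K,D)[0].reshape(-1,2)
E
python3 - <<'E'
from h import *
o=sensors.get_obs();print(o)
for n in('top','scene'):
    cv2.imwrite(f'pics/{n}1.png',imaging.capture(n))
    print(n,np.linalg.inv(cam(n)[2])[:3,3])
E
```

```text
{'time': 0.0, 'joint_positions': array([ 1.11298635e+00,  3.42719893e-01,  1.52500366e+00,  1.18883435e-05,
        1.27540147e+00, -1.46003483e-01]), 'dq': array([-4.98341869e-05,  5.41344583e-04, -1.10256974e-03,  3.49968984e-05,
       -1.51670424e-03,  3.68489374e-04]), 'tau': array([ 1.09279325e-03, -4.31231153e+01, -2.44227058e+01,  7.18763703e-02,
        5.58150513e-02, -2.09240366e-04]), 'tool_pos': array([160.85635288, 499.32818533, 226.05109392]), 'tcp_rot': array([-3.14007823e+00, -2.34185662e-04,  2.82978251e+00]), 'contact_force': array([ 0.4133182 , -0.41434877,  1.10025724]), 'moment': array([-0.03537065, -0.0149694 ,  0.02645904]), 'grip_width': 91.59669848678175}
top [ 362.66466983  -14.41519849 1113.60746115]
scene [893.88209406 427.31751642 426.84097039]
```

View pics/top1.png

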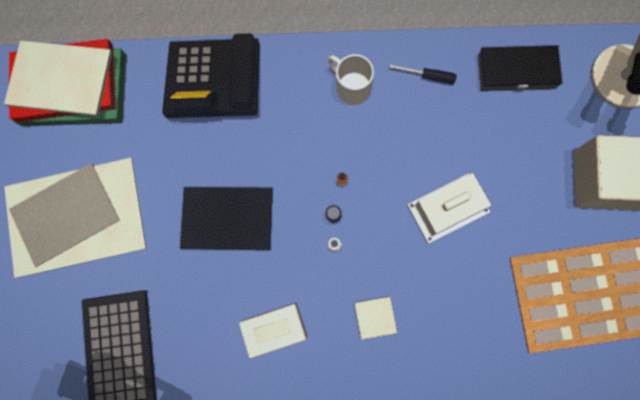

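View pics/scene1.png

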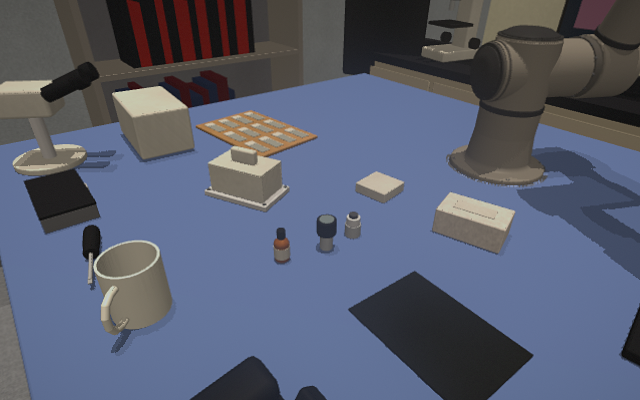

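Top view: hood and ridge at about (456,201), plate corners at about (409,207), (473,175), (490,210) and (430,241), mat corners at (182,187) to (272,249). The bystanders stand between, at about (342,180), (333,213) and (334,244).

```bash
python3 - <<'E'
from h import *
c=cam('top');im=cv2.imread('pics/top1.png')
print('mat',back([[182,187],[272,187],[272,249],[181,249]],4,c).round()[:,:2])
print('plate',back([[409,207],[473,175],[490,210],[430,241]],12,c).round()[:,:2])
print('ridge',back([[443,206],[469,196]],101,c).round()[:,:2])
print('byst',back([[342,182],[333,215],[334,244]],30,c).round()[:,:2])
cv2.imwrite('pics/crop.png',cv2.resize(im[160:260,390:510],None,fx=6,fy=6,interpolation=cv2.INTER_CUBIC))
E
```

```text
mat [[609. 336.]
 [604. 136.]
 [467. 136.]
 [471. 335.]]
plate [[ 550. -160.]
 [ 617. -302.]
 [ 540. -332.]
 [ 476. -201.]]
ridge [[ 536. -215.]
 [ 554. -268.]]
byst [[605. -18.]
 [534.   3.]
 [473.   2.]]
```

View pics/crop.png

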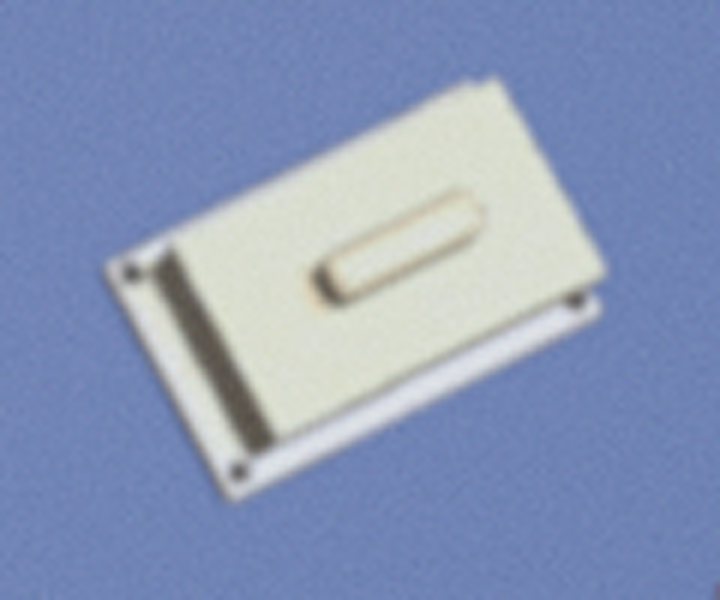

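The crop shows plate corners at (107,268), (232,500) and (600,318). The hood's top corners are (175,245), (498,78), (608,270) and (270,440), and the ridge top runs from (330,280) to (483,208).

```bash
python3 - <<'E'
from h import *
c=cam('top');f=lambda p:np.array(p)/6+[390-.4,160-.4]
pl=back(f([[107,268],[232,500],[600,318]]),12,c)[:,:2]
ht=back(f([[175,245],[498,78],[608,270],[270,440]]),73,c)[:,:2]
rd=back(f([[336,278],[476,207]]),101,c)[:,:2]
print(pl.round(),'centre',(pl[0]+pl[2])/2,np.degrees(np.arctan2(*(pl[1]-pl[2])[::-1])),np.linalg.norm(pl[0]-pl[1]),np.linalg.norm(pl[2]-pl[1]))
print(ht.round(),ht.mean(0),np.degrees(np.arctan2(*(ht[0]-ht[1])[::-1])),np.degrees(np.arctan2(*(ht[3]-ht[2])[::-1])))
print(rd,rd.mean(0),np.degrees(np.arctan2(*(rd[0]-rd[1])[::-1])))
E
```

```text
[[ 556. -157.]
 [ 472. -197.]
 [ 534. -331.]] centre [ 545.16816291 -244.20290568] 114.80129673306762 93.3323932299203 147.40857796943024
[[ 553. -173.]
 [ 608. -285.]
 [ 541. -318.]
 [ 486. -201.]] [ 546.92636858 -244.06634575] 116.07452134007356 115.209978261357
[[ 535.52416697 -220.43401716]
 [ 558.09307535 -267.71456252]] [ 546.80862116 -244.07428984] 115.51702236923393
```

```bash
cat >> h.py <<'E'
def shift(p0,yaw0,*targets):
    "p0,yaw0(deg) commanded pose; tool pointing down"
    s,c=np.sin(np.radians(yaw0)),np.cos(np.radians(yaw0))
    for (x,y,z,yaw) in targets:
        d=np.array([x,y,z])-p0
        print(np.round([d[0]*c+d[1]*s,d[0]*s-d[1]*c,-d[2],yaw0-yaw],1))
E
python3 -c "
from h import *
shift([161,499.7,226.7],162.13,(430,200,225,140),(547,-244,225,115.3))"
```

```text
[-348.  -202.7    1.7   22.1]
[-595.6 -589.4    1.7   46.8]
```

Emit:
arm_command:
  increments: [0,-348,-203,2,22,0,-348,-203,2,22,0,-348,-203,2,22,0,-348,-203,2,22,0,-348,-203,2,22,0,-348,-203,2,22,0,-596,-589,2,46.8,0,-596,-589,2,46.8,0,-596,-589,2,46.8,0,-596,-589,2,46.8,0,-596,-589,2,46.8,0,-596,-589,2,46.8,0,-596,-589,2,46.8,0,-596,-589,2,46.8,0,-596,-589,2,46.8,0,-596,-589,2,46.8,0,-596,-589,2,46.8,0,-596,-589,2,46.8]

```text
time: 2.35
tool_pos: [547.7, -242.6, 225.1]
tcp_rot: [3.141, 0.0, 2.015]
contact_force: [0.7, 0.3, -0.7]
grip_width: 91.9
```

```bash
python3 - <<'E'
from h import *
o=sensors.get_obs();print(o['time'],o['tool_pos'],np.degrees(o['tcp_rot']),o['contact_force'])
im=imaging.capture('wrist');c=cam('wrist',o)
cv2.imwrite('pics/w1.png',im)
a=np.radians(115.3);ex=np.array([np.cos(a),np.sin(a)]);ey=np.array([-ex[1],ex[0]])
P=[[*(np.array([546.8,-244.1])+sx*28*ex+sy*8*ey),101] for sx,sy in((1,1),(1,-1),(-1,-1),(-1,1))]
print(proj(P,c))
E
```

```text
2.35 [ 547.65974952 -242.56083494  225.08513638] [1.79985005e+02 1.00544283e-02 1.15423165e+02] [ 0.65763294  0.26365014 -0.72462856]
[[314.81927405 168.77195932]
 [330.98581796 168.80982846]
 [330.54347264 221.68437184]
 [315.27356714 221.64937294]]
```

View pics/w1.png

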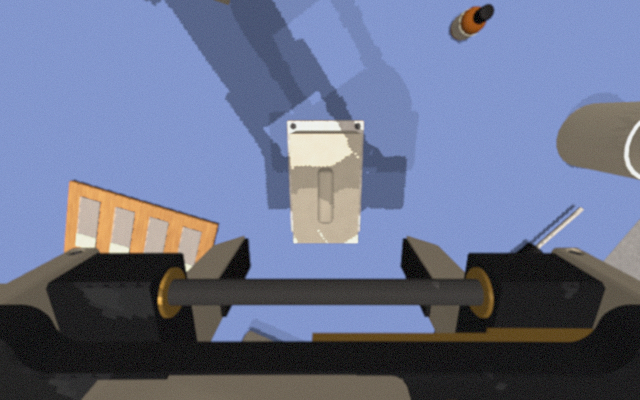

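The wrist view shows the ridge at columns 317–334, rows 168–223. That is within about 2.5 px (about 2.5 mm) of the prediction. Descending and gripping now.

Emit:
arm_command:
  increments: [0,0,1,50,0,0,0,1,100,0,0,0,1,130,0,0,0,1,146,0,0,0,1,146,0,0.5,0,1,146,0,0.7,0,1,146,0,0.8,0,1,146,0,1,0,1,146,0,1,0,1,146,0,1,0,1,146,0,1,0,1,146,0,1,0,1,146,0,1,0,1,141,0]

```text
time: 4.15
tool_pos: [548.0, -243.0, 83.2]
tcp_rot: [-3.141, -0.001, 2.013]
contact_force: [-0.4, 0.4, -2.7]
grip_width: 15.6
```

```bash
python3 -c "
from h import *
t=(538,236,194,91.3)
a=np.array([548,-243.6,194,115.3]);b=np.array(t)
shift([548,-243.6,84],115.3,*[a+(b-a)*k/12 for k in range(1,13)])"
```

```text
[  36.5   16.3 -110.     2. ]
[  73.    32.7 -110.     4. ]
[ 109.5   49.  -110.     6. ]
[ 146.    65.3 -110.     8. ]
[ 182.4   81.6 -110.    10. ]
[ 218.9   98.  -110.    12. ]
[ 255.4  114.3 -110.    14. ]
[ 291.9  130.6 -110.    16. ]
[ 328.4  146.9 -110.    18. ]
[ 364.9  163.3 -110.    20. ]
[ 401.4  179.6 -110.    22. ]
[ 437.9  195.9 -110.    24. ]
```

Emit:
arm_command:
  increments: [1,0,0,-15,0,1,0,0,-40,0,1,0,0,-65,0,1,0,0,-90,0,1,0,0,-110,0,1,0,0,-110,0]

```text
time: 4.9
tool_pos: [549.4, -243.8, 196.2]
tcp_rot: [3.139, 0.004, 2.013]
contact_force: [0.1, 0.1, -2.4]
grip_width: 15.9
```

Emit:
arm_command:
  increments: [1,20,9,0,1,1,55,25,0,3,1,91,41,0,5,1,128,57,0,7,1,164,73,0,9,1,201,90,0,11,1,237,106,0,13,1,274,122,0,15,1,310,139,0,17,1,347,155,0,19,1,383,171,0,21,1,415,186,0,23,1,438,196,0,24,1,438,196,0,24,1,438,196,0,24]

```text
time: 6.78
tool_pos: [537.9, 235.8, 193.1]
tcp_rot: [-3.141, 0.001, 1.594]
contact_force: [0.6, -0.2, -1.9]
grip_width: 15.9
```

```bash
python3 - <<'E'
from h import *
print(sensors.get_obs()['contact_force'])
a=cv2.resize(imaging.capture('top')[130:280,150:350],None,fx=3,fy=3)
b=cv2.resize(imaging.capture('top')[150:260,400:500],None,fx=4,fy=4)
cv2.imwrite('pics/t2.png',np.hstack([cv2.copyMakeBorder(a[:440,:390],0,0,0,0,0),b]))
E
```

```text
[ 0.59306607 -0.17166217 -1.91961748]
```

View pics/t2.png

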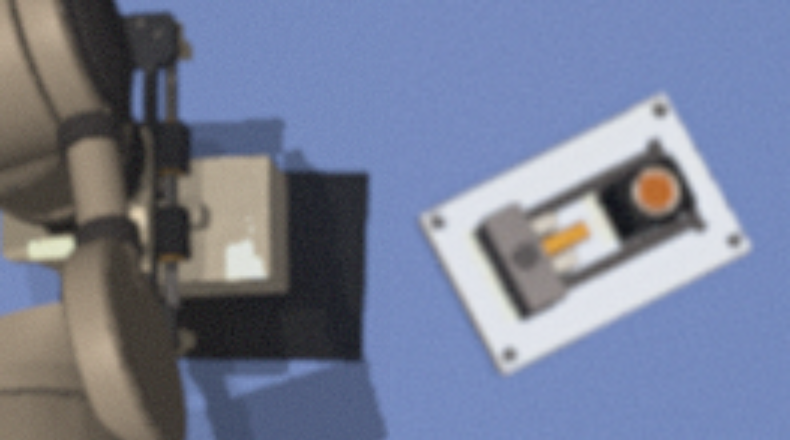

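The picture shows the hood held over the mat and the fixture uncovered. The tower is on the left; the block is at its right end, window at (655,190). The plate corners are (418,215), (662,92), (752,244) and (503,375). Now lowering the hood.

Emit:
arm_command:
  increments: [1,0,0,30,0,1,0,0,65,0,1,0,0,95,0,1,0,0,112,0,1,0,0,117,0,1,0,0,119,0,1,0,0,120,0,1,0,0,121,0,1,0,0,121,0]

```text
time: 8.0
tool_pos: [538.4, 236.5, 73.1]
tcp_rot: [3.141, -0.0, 1.594]
contact_force: [0.0, 0.7, -2.2]
grip_width: 15.7
```

```bash
python3 - <<'E'
from h import *
c=cam('top')
p=np.array([[418,215],[662,92],[752,244],[503,375]])-[390,0]
q=back(p/4+[400-.4,150-.4],12,c)[:,:2]
ang=lambda v:np.degrees(np.arctan2(v[1],v[0]))
print(q,q.mean(0),ang(q[0]-q[1]),ang(q[3]-q[2]),ang(q[1]-q[2])-90+0*90,ang(q[0]-q[3]))
b=back(np.array([[655-390,190]])/4+[399.6,149.6],58,c)
print('block window',b, (b[0,:2]-q.mean(0)))
E
```

```text
[[ 558.42352659 -155.53165624]
 [ 622.74272098 -290.2949928 ]
 [ 538.25185432 -332.56156303]
 [ 471.25885104 -196.44548861]] [ 547.66923823 -243.70842517] 115.51398443073941 116.20528335477232 -63.42348311890906 25.144678434530874
block window [[ 560.2671064  -271.74017341   58.        ]] [ 12.59786817 -28.03174824]
```

Emit:
arm_command:
  increments: [1,0,0,0.7,0,1,0,0,1.4,0,1,0,0,2,0,1,0,0,2,0]

```text
time: 8.5
tool_pos: [538.2, 236.4, 70.6]
tcp_rot: [-3.141, 0.0, 1.594]
contact_force: [0.0, 0.0, -2.3]
grip_width: 15.5
```

Emit:
arm_command:
  increments: [1,0,0,0.7,0,1,0,0,1.4,0,1,0,0,1.4,0]

```text
time: 8.88
tool_pos: [538.2, 236.5, 70.5]
tcp_rot: [3.141, -0.0, 1.594]
contact_force: [-3.1, -1.0, 7.2]
grip_width: 15.7
```

Contact at z = 70.5 (+7 N upward). Releasing and rising.

Emit:
arm_command:
  increments: [0.9,0,0,-1,0,0.6,0,0,-1,0,0,0,0,-1,0,0,0,0,-1,0,0,0,0,-1,0,0,0,0,-1,0,0,0,0,-1,0,0,0,0,-40,0,0,0,0,-80,0,0,0,0,-120,0,0,0,0,-135,0,0,0,0,-135,0]

```text
time: 10.38
tool_pos: [538.4, 236.5, 204.6]
tcp_rot: [3.14, -0.0, 1.594]
contact_force: [0.5, -0.0, -0.2]
grip_width: 91.5
```

```bash
python3 - <<'E'
from h import *
o=sensors.get_obs();print(o['tool_pos'],np.degrees(o['tcp_rot']),o['contact_force'])
a=np.radians(115.4);e=np.array([np.cos(a),np.sin(a)]);F=np.array([547.7,-243.7]);
# commanded now: x 538 y 236 z ~204 yaw 91.3
for zz in (200,):
  s=F-45*e
  A=np.array([538,236,204,91.3]);B=np.array([*s,204,115.4])
  shift(A[:3],91.3,B)
E
```

```text
[538.43393592 236.52620447 204.59606012] [ 1.79929075e+02 -2.30185288e-02  9.13366595e+01] [ 0.49687371 -0.03189582 -0.15357198]
[-520.9   17.2   -0.   -24.1]
```

```bash
python3 - <<'E'
from h import *
a=np.radians(115.4);e=np.array([np.cos(a),np.sin(a)]);F=np.array([547.7,-243.7])
shift(np.array([538,236,204.]),91.3,(*(F-76*e),204,115.4),(*(F-76*e),30,115.4))
cv2.imwrite('pics/s2.png',imaging.capture('scene'))
E
```

```text
[-549.2   29.8   -0.   -24.1]
[-549.2   29.8  174.   -24.1]
```

View pics/s2.png

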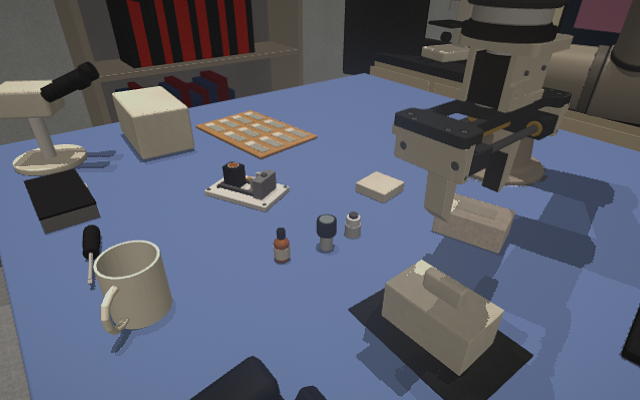

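The hood stands upright on the mat at about (440,310). The bystanders are untouched, and the block at (234,175) stands apart from the plunger. Next I go behind the block with the fingers shut.

Emit:
arm_command:
  increments: [0.5,-40,2,0,-2,1,-90,5,0,-4,1,-140,8,0,-7,1,-190,11,0,-9,1,-240,14,0,-11,1,-290,17,0,-13,1,-340,20,0,-15,1,-390,22,0,-18,1,-440,25,0,-20,1,-490,27,0,-22,1,-530,29,0,-24.1,1,-549,30,0,-24.1,1,-549,30,0,-24.1,1,-549,30,0,-24.1]

```text
time: 12.18
tool_pos: [581.1, -310.0, 203.8]
tcp_rot: [-3.141, -0.002, 2.016]
contact_force: [-0.5, 0.5, -0.3]
grip_width: 0.4
```

```bash
python3 - <<'E'
from h import *
o=sensors.get_obs();print(o['time'],o['tool_pos'],np.degrees(o['tcp_rot']),o['grip_width'])
im=imaging.capture('wrist');c=cam('wrist',o)
a=np.radians(115.4);e=np.array([np.cos(a),np.sin(a)]);n=np.array([-e[1],e[0]]);F=np.array([547.7,-243.7])
w=lambda x,y,z:[*(F+x*e+y*n),z]
top=[w(-30.7+sx*18,sy*15,58) for sx,sy in((1,1),(1,-1),(-1,-1),(-1,1))]
pl=[w(sx*75,sy*48,12) for sx,sy in((1,1),(1,-1),(-1,-1),(-1,1))]
for Q in(top,pl): print(proj(Q,c).round())
p=proj(top+pl,c);u0,v0=np.maximum(p.min(0)-30,0).astype(int);u1,v1=(p.max(0)+40).astype(int)
cr=im[v0:v1,u0:u1];k=min(800/cr.shape[1],600/cr.shape[0]);print(u0,v0,k,cr.shape)
cv2.imwrite('pics/w3.png',cv2.resize(cr,None,fx=k,fy=k))
E
```

```text
12.175 [ 581.10013247 -309.98757833  203.8288709 ] [-1.79991942e+02 -8.71277379e-02  1.15483705e+02] 0.44179953636131186
[[308. 132.]
 [337. 132.]
 [337. 167.]
 [309. 167.]]
[[279.  46.]
 [367.  46.]
 [362. 181.]
 [285. 181.]]
248 15 2.912621359223301 (206, 159, 3)
```

View pics/w3.png

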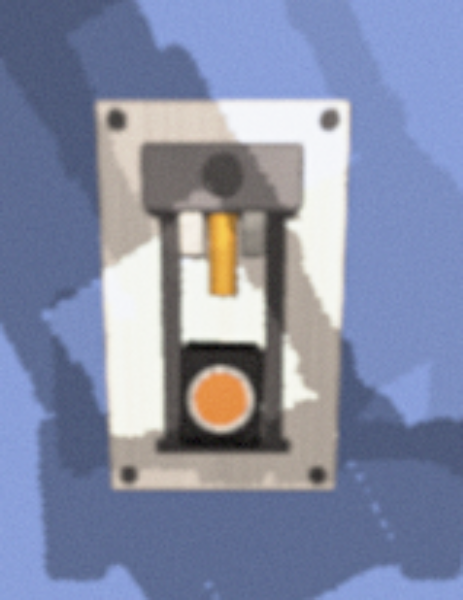

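The wrist crop shows the block square in the guide at the lip end, window at (220,400), plunger tip at (222,295) and plate corners at (97,100) to (334,489). That agrees with the prediction to 1–3 mm. Descending behind the block.

Emit:
arm_command:
  increments: [1,0,1,50,0,1,0,1,100,0,1,0,1,145,0,1,0,1,168,0,1,0,1,174,0,1,0,1,174,0,1,8,1,174,0,1,12,1,174,0,1,16,1,174,0,1,20,1,174,0,1,24,1,174,0,1,28,1,174,0]

```text
time: 13.72
tool_pos: [569.9, -285.9, 30.4]
tcp_rot: [3.141, 0.0, 2.015]
contact_force: [0.7, -2.5, 1.1]
grip_width: 0.5
```

Emit:
arm_command:
  increments: [1,2,0,0,0,1,4,0,0,0,1,6,0,0,0,1,8,0,0,0,1,10,0,0,0,1,10,0,0,0]

```text
time: 14.48
tool_pos: [565.9, -277.5, 30.4]
tcp_rot: [3.141, 0.001, 2.015]
contact_force: [1.5, -3.7, -0.1]
grip_width: 0.6
```

Emit:
arm_command:
  increments: [1,2,0,0,0,1,4,0,0,0,1,4,0,0,0]

```text
time: 14.85
tool_pos: [564.4, -274.3, 30.5]
tcp_rot: [3.141, 0.002, 2.015]
contact_force: [1.5, -5.7, -0.9]
grip_width: 0.3
```

Emit:
arm_command:
  increments: [1,2,0,0,0,1,4,0,0,0,1,4,0,0,0]

```text
time: 15.22
tool_pos: [562.9, -271.1, 30.7]
tcp_rot: [3.141, 0.003, 2.015]
contact_force: [3.4, -7.5, 0.1]
grip_width: 0.4
```

Emit:
arm_command:
  increments: [1,1,0,0,0,1,2,0,0,0,1,2,0,0,0]

```text
time: 15.6
tool_pos: [562.4, -269.9, 30.8]
tcp_rot: [3.14, 0.004, 2.015]
contact_force: [3.3, -8.5, -0.1]
grip_width: 0.3
```

Emit:
arm_command:
  increments: [1,1,0,0,0,1,2,0,0,0,1,2,0,0,0]

```text
time: 15.98
tool_pos: [562.4, -269.8, 31.2]
tcp_rot: [3.139, 0.008, 2.015]
contact_force: [6.4, -13.5, -2.5]
grip_width: 0.4
```

Emit:
arm_command:
  increments: [1,0.7,0,0,0,1,1.5,0,0,0,1,1.5,0,0,0,1,1.5,0,0,0,1,1.5,0,0,0]

```text
time: 16.6
tool_pos: [562.5, -269.8, 31.5]
tcp_rot: [3.139, 0.011, 2.014]
contact_force: [6.1, -18.3, -4.1]
grip_width: 0.3
```

```bash
python3 - <<'E'
from h import *
o=sensors.get_obs();print(o['time'],o['tool_pos'],o['contact_force'],np.linalg.norm(o['contact_force'][:2]))
a=cv2.resize(imaging.capture('scene')[130:230,180:320],None,fx=4,fy=4)
b=imaging.capture('wrist');b=cv2.resize(b[0:250,220:420],(320,400))[:, :240]
cv2.imwrite('pics/s4.png',np.hstack([a,b]))
E
```

```text
16.6 [ 562.45291382 -269.78804555   31.53747679] [  6.05723857 -18.29085306  -4.14389989] 19.26773065924198
```

View pics/s4.png

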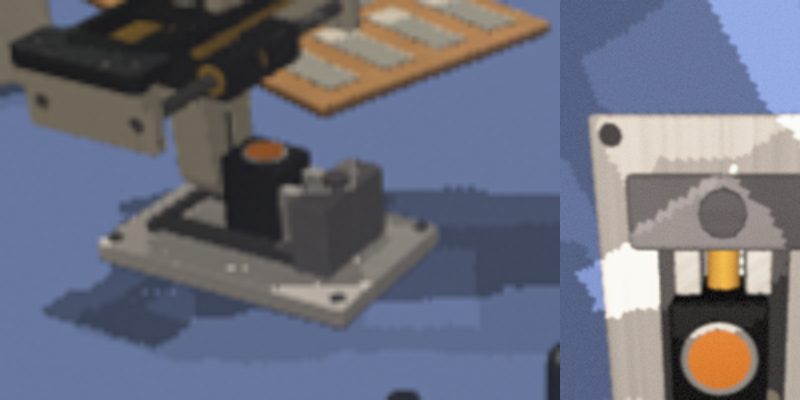

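The block's +x face meets both white post ends at (687,293) and (760,293), with the plunger pressed between them. It stands upright and square. I'll hold half a second to check it stays steady, and confirm the hood.

Emit:
arm_command:
  increments: [1,0,0,0.5,0,1,0,0,0.5,0,1,0,0,0.5,0,1,0,0,0.5,0,1,0,0,0.5,0]

```text
time: 17.32
tool_pos: [562.4, -269.8, 31.2]
tcp_rot: [3.139, 0.011, 2.014]
contact_force: [5.7, -17.2, -2.7]
grip_width: 0.7
```

```bash
python3 - <<'E'
from h import *
o=sensors.get_obs();print(o['tool_pos'],o['contact_force'],np.abs(o['dq']).max())
ticket.close_job()
E
```

```text
[ 562.42359391 -269.75694048   31.18818428] [  5.73090561 -17.21850183  -2.68815741] 0.0017440409327704144
the job is handed in; nothing more can be done
```

I lifted the hood off by its ridge and set it upright on the mat. I then pushed the filter block from behind with the shut fingers until it met both stop posts, and handed the job in at about 17 s still pressing. The hand-in gave no verdict.

- **Block:** The push force rose from 9 N to about 15 N with no further movement, and the last pictures show the block on both posts, upright and square. I settled at about 18 N with the arm at rest. The plunger travel itself can't be read, so I judged the stop from that force rise and the picture.
- **Hood and bystanders:** The scene view taken after release showed the hood upright on the mat and all three bystanders where they had been. I did not photograph the hood again after that, but the arm did not go back near it.
- **Disagreements:** The fixture position from the top camera and the wrist camera differed by 1–3 mm, within the stated calibration. There was also a small upward rub of 3–4 N on the block while pressing, which I eased slightly before handing in.

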